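# Feel which parts case is heavy and sort the two

### The job

Two look-alike grey parts cases stand partly under the riser shelf: one holds a steel part, the other only a plastic one. Raise the near end of the left case slightly, its far edge staying on the bench, hold it a moment to feel the weight and set it back down, then do the same with the right case. Then put the heavy case lengthwise on the middle of the slatted wooden trolley and the light one flat in the shallow cardboard tray, both right way up and set down without dropping, and leave everything else where it is.

Things in the scene. Friction and masses are not known exactly. Their poses are not given: they have to be found in the camera images.
- case_left: closed grey parts case on the robot's left (+y): 150 mm long (x), 56 wide (y), 55 high, smooth sides, near end to the robot, the rest under the shelf. Origin: centre of underside, x away from the robot, z up. The cases look alike; one weighs 0.49 to 0.69 kg, the other 0.15 to 0.23 kg, and which is which changes; the part inside sits at mid-length and cannot shift by more than 3 mm
- case_right: closed grey parts case on the robot's right (-y): 150 mm long (x), 56 wide (y), 55 high, smooth sides, near end to the robot, the rest under the shelf. Origin: centre of underside, x away from the robot, z up. The cases look alike; one weighs 0.49 to 0.69 kg, the other 0.15 to 0.23 kg, and which is which changes; the part inside sits at mid-length and cannot shift by more than 3 mm
- case_left_far (a point): midpoint of the far lower edge of the left case, 75 mm along the case's x from its origin, at its underside: the edge it pivots on when its near end is raised
- case_right_far (a point): midpoint of the far lower edge of the right case, 75 mm along the case's x from its origin, at its underside: the edge it pivots on when its near end is raised
- riser: fixed white riser shelf: board 90 mm deep (x), 460 wide (y), 16 thick, underside 130 above the bench, a 14 mm upright panel at each end, open front and back, small stock on top. Its front edge (45 mm before the origin) lies 0 to 20 mm nearer than the middle of the cases: grip them near the near end with the tool leaning back to the robot. Origin on the bench below its centre
- trolley: place for the heavy case: fixed low wooden plant trolley, five slats along its x forming a flat top 220 mm long (own x) by 170 mm wide (own y), 60 mm above the bench, no rim. Origin on the bench below its centre. It stands on the robot's left or right, the tray on the other side
- tray: place for the light case: fixed shallow open cardboard tray, 220 mm long (own x) by 156 mm wide (own y) outside, walls 5 mm thick and 32 mm high, inner floor 5 mm above the bench. Origin on the bench below its centre
- jar: small closed amber glass jar, 44 mm diameter, 60 mm tall, standing between the two cases under the shelf; origin at the centre of its underside; a bystander, to be left alone
- tape: roll of paper tape, 80 mm diameter, 24 mm high, lying on top of the riser shelf; origin at the centre of its underside; a bystander, to be left alone
- screwdriver: screwdriver lying on the bench between the robot and the cases, along its own x; a bystander, to be left alone
- glue: white glue bottle with an orange cap, 60 mm diameter, 160 mm tall, standing to the right of the riser shelf; origin at the centre of its underside; a bystander, to be left alone
- hammer: hammer lying on the bench to the left of the riser shelf, along its own x; a bystander, to be left alone
- bowl: green glazed bowl, 140 mm diameter, 70 mm high, beyond the riser shelf; origin at the centre of its underside; a bystander, to be left alone

How it is judged:
By the outcome, as a careful person would: the job done as asked, in the order asked, and still so for the second after the job is handed in, with the robot touching nothing.
It also fails if it takes over 72 s, if anything falls off the work surface, if the arm or the gripper's body presses on something with over 40 N, if the wrist force passes 120 N, or if a joint passes its speed limit or range.

### The arm

A 7-joint arm with a two-finger parallel gripper is mounted at the origin on the work surface. World frame = base frame: x ahead of the robot, y to its left, z up, the work surface at z = 0. Lengths are in m, angles in rad, forces in N, time in s.
With the tool pointing down it reaches from about 0.35 to 0.9 m from the base axis. Payload 8.1 kg.
Tool frame: the origin (TCP) lies midway between the tips of the shut fingers; the grasp point (between the pads) lies 19 mm behind it; z points along the fingers, y is the line along which they close (so a half turn about z gives the same grasp; the last joint's range is limited). The gripper opens to 85 mm and grips with 20 to 120 N. Pads are 22 mm wide; open, the fingers measure 114 mm over their backs; the gripper's body (76 mm by 85 mm) begins 54 mm behind the grasp point. The pads swing forward as they close: fully open they stand 13 mm farther back than shut.
Start: joints at [1.024, 0.434, 0.025, 1.573, -0.012, 1.134, -0.075], TCP at [0.268, -0.564, 0.231] pointing down, gripper open.
Joint ranges: [-2.62, 2.62], [-0.44, 2.09], [-1.27, 1.32], [0.08, 2.57], [-1.32, 4.46], [0.12, 2], [-2.74, 2.74]. Speed limits (rad/s): [2.22, 2.22, 3.01, 3.01, 3.14, 3.14, 3.14].

### API

Orientations are given as [roll, pitch, yaw] about the fixed x, y, z axes, in that order (R = Rz(yaw) Ry(pitch) Rx(roll)).
In Python, from workcell import manip gives the robot as it stands.
- The arm moves only by the shell command python3 -m pendant 'ROWS' [FORCE]. ROWS is a JSON object of lists of equal length, an entry for each row: "dp": the shift along the tool's x, y, z in cm, a list of three; "twist": the turn, a rotation vector about the tool's x, y, z in rad, a list of three; "fingers": the gripper command: -1 is shut, 1 is fully open, values between are in proportion. A call has 1 to 12 rows; each row shifts and turns the commanded pose from where the row before left it, along the tool's axes as they then stand; what a row does not reach is not made up. A row lasts 1/8 s, in which the tool goes at most 62.5 mm and 10.7 degrees, less where a joint would pass 70% of its speed; a pose out of reach is approached as far as the arm can. A call with a gripper value outside its range is refused whole. The fingers move at their own pace and stop on an object; FORCE is the grip in N (left out, the last holds). Time passes only in rows, so rows that do not move let the fingers close. It gives the time, the measured TCP pose, the force, the opening and the grip force at its end, in the units of the state.
- manip.state(): the state, without advancing time (a new reading comes with each control period).
- manip.capture(name): name is "side" or "top" or "wrist"; returns a dict with "color" (384x512x3 uint8, blue, green, red), "camera_matrix" (3x3 intrinsics, pixels), "origin" and "rotation" of the camera in the world; the wrist camera has in their place "tool_from_camera" (4x4, takes a point from camera to tool coordinates, whose origin is the TCP and whose axes are the flange's). Camera axes: x right, y up, looking along -z (the intrinsics and any distortion apply to the point x, -y, -z); pixel columns grow to the right and rows downward; lengths in m; the calibration is good to about 2 mm. A picture is of the moment at which its call begins: read the wrist's pose just before it. There is no depth.
- manip.sign_off(): hands the job in; it is judged then, once.
Trained networks look in the newest picture that a camera, given by its name, has taken for a name from the list of things; names that differ only in an ending like _2 or _b are one class to them, and where a whole thing is asked for, a point or a joint stands for the part that bears it (a point fixed in the world has none). Each returns a list of dicts, best first, with "score" (0 to 1); they miss things now and then, are a little off and sometimes report something else, mostly with a low value. They report only what shows in the picture. A call takes as long as a camera call.
- manip.trace(name, camera): "mask" (384x512 bool, what is visible of it) and "at" ([column, row] in pixels, amid what is visible of it).
- manip.place_of(name, camera): "at" ([column, row] in pixels: a listed point, or the origin of a listed thing).
The state is a dict: "time": time; "joints": joint angles; "joint_vel": joint speeds; "tau": joint torques, N m; "position": TCP position; "tcp_rot": TCP orientation; "contact_force": force on the tool from outside, world axes, zero at the start; "torque": the same for the moment, N m; "gripper_width": finger opening in m; "finger_force": force on a finger pad.
Only numpy, scipy, OpenCV 4.12 (cv2) and the standard library are available. Lean on these libraries where they do the work, as an engineer would, in place of code of your own. Each camera call takes 0.05 s, during which the arm holds its last target. There are 200 camera calls.

## Working session

There is one attempt and no reset: what is moved stays moved. The work goes in short steps, Python scripts to look and compute and a shell command to move; the robot and the scene stay as the last step left them, time stands still between calls to the robot, and variables do not carry over. Pictures are saved under pics/ and viewed, at most 10 in all, crops included, and the job is handed in when it is done.

```bash
mkdir -p pics; ls; python3 - <<'E'
from workcell import manip
import cv2
s=manip.state();print(s)
for c in("top","side"):
    d=manip.capture(c);cv2.imwrite(f"pics/{c}0.png",d["color"]);print(c,d["camera_matrix"],d["origin"],d["rotation"],[k for k in d])
    for n in("case_left","case_right","trolley","tray","jar","screwdriver","riser","case_left_far","case_right_far"):
        p=manip.place_of(n,c);print(n,[(x["at"],round(x["score"],2)) for x in p[:2]])
E
```

```text
pics
{'time': 0.0, 'joints': array([ 1.02439837,  0.43524973,  0.02495726,  1.57409016, -0.01161666,
        1.13401382, -0.07509068]), 'joint_vel': array([-0.00083411,  0.00028141,  0.00072993, -0.00207612, -0.0001498 ,
        0.0019643 ,  0.00050322]), 'tau': array([-3.05996184e-05, -6.70465350e+01,  1.02459848e+00, -3.16210377e+01,
        1.55053509e-02,  1.23598645e-02,  1.90709221e-05]), 'position': array([ 0.26810068, -0.56401256,  0.23051186]), 'tcp_rot': array([-3.13998147e+00,  1.25165353e-04,  4.43744835e-01]), 'contact_force': array([-0.16164761,  0.91667595, -0.45741476]), 'torque': array([-0.03206524,  0.01028013,  0.02241614]), 'finger_force': 0.0, 'gripper_width': 0.0853345046403653}
top [[368.4704121    0.         252.66385089]
 [  0.         368.4704121  191.09631074]
 [  0.           0.           1.        ]] [0.42534811 0.0448029  1.11767914] [ 0.17995875 -0.01026437 -1.54683644] ['color', 'camera_matrix', 'origin', 'rotation']
case_left [([222.6, 200.0], 0.55)]
case_right [([295.0, 210.6], 0.79)]
trolley [([140.0, 263.2], 0.83)]
tray [([380.7, 271.0], 0.91), ([296.4, 209.9], 0.2)]
jar []
screwdriver [([268.4, 266.7], 0.64), ([136.6, 262.9], 0.35)]
riser [([254.8, 196.3], 0.94)]
case_left_far []
case_right_far [([295.2, 209.4], 0.28)]
side [[456.66840887   0.         252.20856675]
 [  0.         456.66840887 190.59427129]
 [  0.           0.           1.        ]] [-0.55703706  0.21396065  1.09863983] [ 0.8583927   0.01456481 -1.73585382] ['color', 'camera_matrix', 'origin', 'rotation']
case_left [([221.6, 210.7], 0.72)]
case_right [([256.1, 208.7], 0.75), ([292.3, 211.4], 0.7)]
trolley [([158.5, 262.2], 0.9)]
tray [([375.7, 238.7], 0.83)]
jar [([255.4, 211.4], 0.6)]
screwdriver [([280.7, 250.2], 0.81), ([123.1, 214.3], 0.41)]
riser []
case_left_far []
case_right_far [([286.6, 200.4], 0.93)]
```

View pics/top0.png

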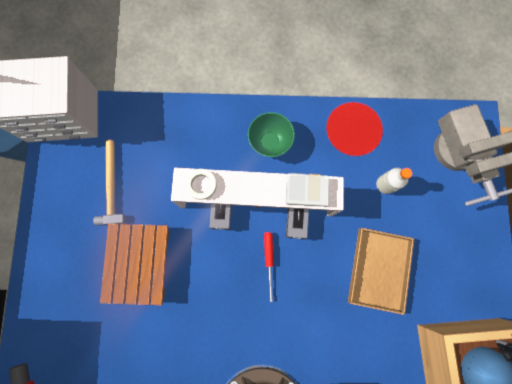

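View pics/side0.png

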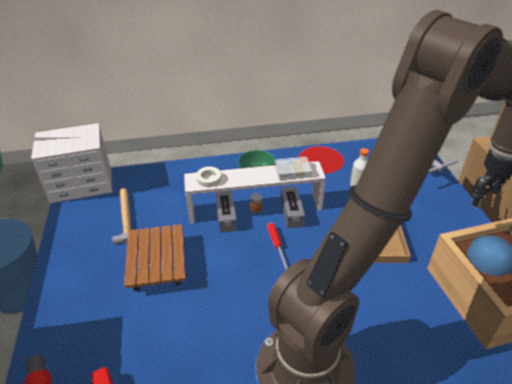

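```bash
cat > h.py <<'E'
import numpy as np
from scipy.spatial.transform import Rotation as R
def rpy(a): return R.from_euler("xyz",a).as_matrix()
def ray(d,uv):
    K=np.array(d["camera_matrix"]); q=np.linalg.solve(K,[uv[0],uv[1],1]); return rpy(d["rotation"])@np.array([q[0],-q[1],-q[2]])
def onz(d,uv,z):
    r=ray(d,uv); o=np.array(d["origin"]); return o+r*(z-o[2])/r[2]
def proj(d,P):
    c=(np.atleast_2d(P)-d["origin"])@rpy(d["rotation"]); K=d["camera_matrix"]
    return np.c_[K[0,2]+K[0,0]*c[:,0]/-c[:,2],K[1,2]+K[1,1]*-c[:,1]/-c[:,2]]
E
python3 - <<'E'
from h import *
import cv2
from workcell import manip
for c in("top","side"):
    d=manip.capture(c)
    for n in("case_left","case_right","trolley","tray","screwdriver"):
        for x in manip.trace(n,c)[:1]:
            m=x["mask"].astype(np.uint8); cnt=max(cv2.findContours(m,0,2)[0],key=cv2.contourArea)
            z={"case_left":.055,"case_right":.055,"trolley":.06,"tray":.032}.get(n,0)
            W=np.array([onz(d,p[0],z)[:2] for p in cnt.astype(float)],dtype=np.float32)
            b=cv2.minAreaRect(W); print(c,n,round(x["score"],2),np.round(b[0],3),np.round(b[1],3),round(b[2],1),"xmin",W[:,0].min().round(3))
        for x in manip.place_of(n,c)[:1]: print("   origin",onz(d,x["at"],0).round(3))
E
```

```text
top case_left 0.78 [0.542 0.131] [0.073 0.063] 1.4 xmin 0.505
   origin [0.582 0.132 0.   ]
top case_right 0.84 [ 0.529 -0.091] [0.061 0.09 ] 86.2 xmin 0.485
   origin [ 0.573 -0.09   0.   ]
top trolley 0.91 [0.403 0.364] [0.176 0.22 ] 89.5 xmin 0.292
   origin [0.4   0.374 0.   ]
top tray 0.94 [ 0.4   -0.337] [0.165 0.22 ] 80.1 xmin 0.28
   origin [ 0.4   -0.345  0.   ]
top screwdriver 0.74 [0.628 0.025] [0.527 0.127] 88.2 xmin 0.558
   origin [ 0.406 -0.021  0.   ]
side case_left 0.69 [0.558 0.133] [0.057 0.197] 88.2 xmin 0.459
   origin [0.606 0.144 0.   ]
side case_right 0.67 [ 0.539 -0.088] [0.068 0.208] 85.5 xmin 0.435
   origin [ 0.576 -0.094  0.   ]
side trolley 0.87 [0.394 0.368] [0.245 0.176] 0.4 xmin 0.271
   origin [0.403 0.368 0.   ]
side tray 0.56 [ 0.309 -0.376] [0.08  0.183] 44.0 xmin 0.256
   origin [ 0.381 -0.337  0.   ]
side screwdriver 0.65 [ 0.427 -0.017] [0.201 0.029] 4.2 xmin 0.327
   origin [ 0.391 -0.017  0.   ]
```

```bash
cat >> h.py <<'E'
def plan(p,q,s=None,step=4.0,turn=0.15):
    """rows to turn on the spot to rpy q, then shift to p"""
    if s is None:
        from workcell import manip; s=manip.state()
    R0=rpy(s["tcp_rot"]); R1=rpy(q)
    rv=R.from_matrix(R0.T@R1).as_rotvec(); n=max(1,int(np.ceil(np.linalg.norm(rv)/turn)))
    d=R1.T@(np.array(p)-s["position"])*100; m=max(1,int(np.ceil(np.linalg.norm(d)/step)))
    print("turn",n,"x",(rv/n).round(4),"| shift",m,"x",(d/m).round(3))
E
python3 - <<'E'
from h import *
import cv2
from workcell import manip
d=manip.capture("top")
m=manip.trace("riser","top")[0]["mask"].astype(np.uint8)
cnt=max(cv2.findContours(m,0,2)[0],key=cv2.contourArea)
W=np.array([onz(d,p[0],.146)[:2] for p in cnt.astype(float)],dtype=np.float32)
print(cv2.minAreaRect(W),W.min(0),W.max(0))
for y in np.arange(-.2,.26,.04):
    k=W[abs(W[:,1]-y)<.01]; print(y.round(2),k[:,0].min(),k[:,0].max())
w=manip.capture("wrist");print(np.round(w["tool_from_camera"],3),w["camera_matrix"])
plan([.36,.02,.27],R.from_matrix(rpy([0,-.7,0])@rpy([np.pi,0,0])).as_euler("xyz"))
E
```

```text
((0.607987105846405, -0.018769577145576477), (0.36666733026504517, 0.10662410408258438), 85.42231750488281) [ 0.5430024  -0.20131764] [0.6559143  0.16801883]
-0.2 0.5626267 0.6443418
-0.16 0.5430024 0.6490305
-0.12 0.5581159 0.6505929Traceback (most recent call last):
  File "<stdin>", line 10, in <module>
    return umr_minimum(a, axis, None, out, keepdims, initial, where)
ValueError: zero-size array to reduction operation minimum which has no identity
```

```bash
python3 - <<'E'
from h import *
import cv2
from workcell import manip
d=manip.capture("top")
g=d["color"].min(2)
for c in (180,195,240,260,280,318,335):
    col=g[165:225,c]; k=np.where(col>150)[0]+165
    print(c,k.min(),k.max(),onz(d,(c,k.max()+.5),.130).round(3),onz(d,(c,k.max()+.5),.146).round(3))
w=manip.capture("wrist");print(np.round(w["tool_from_camera"],3).tolist(),w["camera_matrix"])
plan([.36,.02,.27],R.from_matrix(rpy([0,-.7,0])@rpy([np.pi,0,0])).as_euler("xyz"))
E
```

```text
180 168 200 [0.574 0.235 0.13 ] [0.572 0.232 0.146]
195 169 201 [0.573 0.194 0.13 ] [0.57  0.192 0.146]
240 171 204 [0.567 0.072 0.13 ] [0.565 0.072 0.146]
260 172 205 [0.566 0.018 0.13 ] [0.564 0.019 0.146]
280 173 206 [ 0.565 -0.036  0.13 ] [ 0.563 -0.035  0.146]
318 174 208 [ 0.562 -0.139  0.13 ] [ 0.56  -0.136  0.146]
335 176 209 [ 0.56  -0.185  0.13 ] [ 0.558 -0.181  0.146]
[[0.001, 0.947, 0.322, 0.082], [1.0, -0.001, -0.0, -0.0], [0.0, 0.322, -0.947, -0.143], [0.0, 0.0, 0.0, 1.0]] [[288.51244591   0.         254.77577877]
 [  0.         288.51244591 189.38703916]
 [  0.           0.           1.        ]]
turn 6 x [-0.0259  0.1147  0.0709] | shift 15 x [ 0.634 -3.897  0.196]
```

```bash
python3 - <<'E'
from h import *
plan([.36,.02,.27],R.from_matrix(rpy([0,-.75,0])@rpy([np.pi,0,0])).as_euler("xyz"))
print(R.from_matrix(rpy([0,-.75,0])@rpy([np.pi,0,0])).as_euler("xyz"))
E
```

```text
turn 6 x [-0.0277  0.1229  0.0704] | shift 15 x [ 0.623 -3.897  0.228]
[ 3.14159265 -0.75        0.        ]
```

```bash
python3 -m pendant '{"dp":[[0,0,0],[0,0,0],[0,0,0],[0,0,0],[0,0,0],[0,0,0]],"twist":[[-0.026,0.123,0.071],[-0.026,0.123,0.071],[-0.026,0.123,0.071],[-0.026,0.123,0.071],[-0.026,0.123,0.071],[-0.026,0.123,0.071]],"fingers":[1,1,1,1,1,1]}' 100
```

```text
time: 3.05
position: [0.2678, -0.5652, 0.2318]
tcp_rot: [-3.128, -0.752, -0.012]
contact_force: [0.7, -0.5, -0.7]
gripper_width: 0.0855
finger_force: 0.0
```

```bash
Z='x'; python3 -m pendant '{"dp":[[0.6,-5,0.2],[0.6,-5,0.2],[0.6,-5,0.2],[0.6,-5,0.2],[0.6,-5,0.2],[0.6,-5,0.2],[0.6,-5,0.2],[0.6,-5,0.2],[0.8,-5,0.4],[1,-5,0.4],[1,-5,0.5],[1,-4,0.5]],"twist":[[0,0,0],[0,0,0],[0,0,0],[0,0,0],[0,0,0],[0,0,0],[0,0,0],[0,0,0],[0,0,0],[0,0,0],[0,0,0],[0,0,0]],"fingers":[1,1,1,1,1,1,1,1,1,1,1,1]}'
python3 - <<'E'
from h import *
import cv2
from workcell import manip
s=manip.state(); w=manip.capture("wrist"); cv2.imwrite("pics/w1.png",w["color"])
print(s["position"],s["tcp_rot"],s["time"],s["joints"].round(2))
E
```

```text
time: 4.55
position: [0.337, -0.072, 0.2619]
tcp_rot: [-3.126, -0.703, -0.008]
contact_force: [0.3, 0.3, -0.4]
gripper_width: 0.0855
finger_force: 0.0
[ 0.33702386 -0.07195104  0.26185044] [-3.1259388  -0.70323241 -0.00846543] 4.55 [ 1.09 -0.42 -0.47  2.57 -1.12  0.64 -0.14]
```

View pics/w1.png

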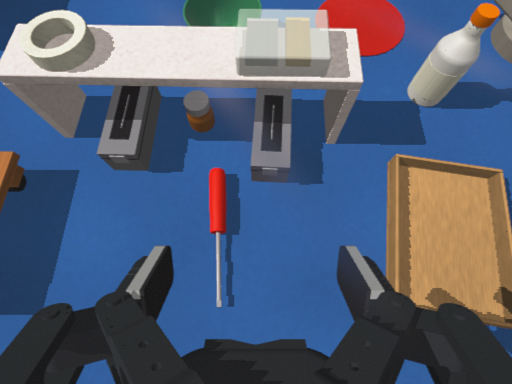

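```bash
python3 - <<'E'
import cv2
a=cv2.imread("pics/w1.png")[75:195,90:310]
cv2.imwrite("pics/w1c.png",cv2.resize(a,None,fx=3.6,fy=3.6,interpolation=cv2.INTER_CUBIC))
E
```

```text
(no output)
```

View pics/w1c.png

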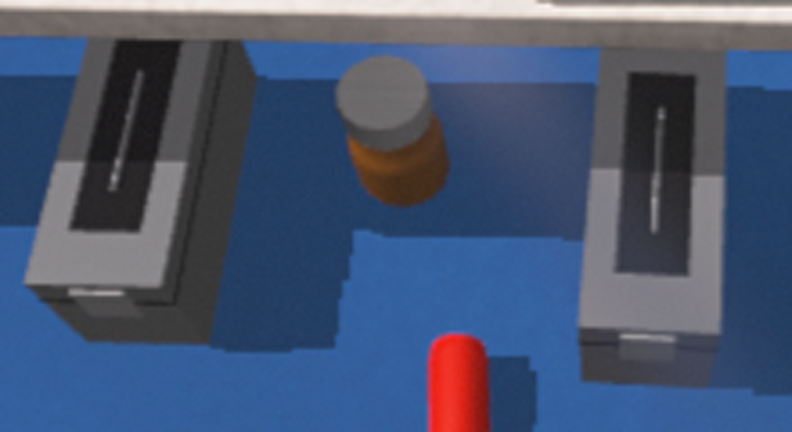

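```bash
cat >> h.py <<'E'
def wcam(w,s):
    T=np.array(w["tool_from_camera"]); Rt=rpy(s["tcp_rot"])
    M=Rt@T[:3,:3]; return dict(camera_matrix=w["camera_matrix"],origin=np.array(s["position"])+Rt@T[:3,3],rotation=R.from_matrix(M).as_euler("xyz"))
E
python3 - <<'E'
from h import *
from workcell import manip
s=manip.state(); w=wcam(manip.capture("wrist"),s)
f=lambda u,v:(90+u/3.6,75+v/3.6)
for n,pts in dict(Ltop=[(25,284),(163,290)],Lbot=[(88,340),(212,346)],Rtop=[(578,328),(720,333)],Rbot=[(581,380),(714,386)],Rfar=[(598,50),(725,52)],Lfarleft=[(87,42)]).items():
    print(n,[onz(w,f(*p),0 if 'bot' in n else .055).round(4)[:2].tolist() for p in pts])
E
```

```text
Ltop [[0.5071, 0.1667], [0.5047, 0.1101]]
Lbot [[0.5082, 0.1671], [0.5056, 0.11]]
Rtop [[0.4886, -0.0573], [0.4868, -0.1132]]
Rbot [[0.4899, -0.0572], [0.4874, -0.1161]]
Rfar [[0.6251, -0.0638], [0.6241, -0.1199]]
Lfarleft [[0.6294, 0.1649]]
```

```bash
python3 - <<'E'
from h import *
plan([.474,.139,.109],[np.pi,-.75,-.03])
E
```

```text
turn 1 x [-0.0388  0.0474  0.0247] | shift 8 x [-0.112 -2.636  2.504]
```

```bash
python3 -m pendant '{"dp":[[0,-2.5,2.5],[0,-2.6,2.5],[0,-2.6,2.5],[0,-2.6,2.5],[0,-2.6,2.5],[-0.2,-2.6,2.5],[-0.2,-2.6,2.5],[-0.2,-2.6,2.5],[0,0,0],[0,0,0]],"twist":[[0,0,0],[0,0,0],[0,0,0],[0,0,0],[0,0,0],[0,0,0],[0,0,0],[0,0,0],[-0.039,0.047,0.025],[0,0,0]],"fingers":[1,1,1,1,1,1,1,1,1,1]}'
python3 - <<'E'
from h import *
from workcell import manip
s=manip.state();print(s["joints"].round(2))
plan([.474,.139,.109],[np.pi,-.75,-.03]);plan([.556,.1365,.021],[np.pi,-.75,-.03])
E
```

```text
time: 5.9
position: [0.4038, 0.0933, 0.2175]
tcp_rot: [-3.117, -0.706, -0.038]
contact_force: [0.5, -0.5, -0.4]
gripper_width: 0.0854
finger_force: 0.0
[ 1.01 -0.36 -1.27  2.54 -1.32  0.12 -0.69]
turn 1 x [-0.0194  0.0437 -0.0062] | shift 4 x [-0.59  -1.196  3.157]
turn 1 x [-0.0194  0.0437 -0.0062] | shift 7 x [-0.337 -0.683  3.523]
```

```bash
python3 - <<'E'
from h import *
import itertools
from scipy.optimize import least_squares
from workcell import manip
s=manip.state()
J=[[1.02439837,.43524973,.02495726,1.57409016,-.01161666,1.13401382,-.07509068],[1.09,-.42,-.47,2.57,-1.12,.64,-.14],s["joints"]]
Q=[[-3.13998,.000125,.443745],[-3.1259,-.70323,-.00847],s["tcp_rot"]]
P=[[.2681,-.56401,.23051],[.33702,-.07195,.26185],s["position"]]
r=lambda a,t:R.from_euler(a,t)
res=[]
for sg in itertools.product([1,-1],repeat=4):
  for c0,c70 in itertools.product([-2,0,2],[-2,0,2]):
    def f(c):
        o=[]
        for j,q in zip(J,Q):
            M=r("z",sg[0]*j[0]+c[0])*r("y",j[1])*r("z",sg[1]*j[2])*r("y",j[3])*r("z",sg[2]*j[4])*r("y",j[5])*r("z",sg[3]*j[6]+c[1])
            o+=list((M.inv()*R.from_euler("xyz",q)).as_rotvec())
        return o
    k=least_squares(f,[c0,c70]); res.append((k.cost,sg,k.x.round(3)))
res.sort(key=lambda t:t[0]); [print(x) for x in res[:4]]
_,sg,c=res[0]
rows=[];rhs=[]
for j,p in zip(J,P):
    A=r("z",sg[0]*j[0]+c[0])*r("y",j[1]);B=A*r("z",sg[1]*j[2]);C=B*r("y",j[3]);D=C*r("z",sg[2]*j[4])*r("y",j[5])
    ez=[0,0,1];ex=[1,0,0]
    rows.append(np.c_[ez,A.apply(ez),C.apply(ez),D.apply(ez),r("z",sg[0]*j[0]+c[0]).apply(ex)]);rhs+=list(p)
x,rs,*_=np.linalg.lstsq(np.vstack(rows),rhs,rcond=None);print(x.round(3),rs,(np.vstack(rows)@x-rhs).round(4))
E
```

```text
(np.float64(2.2871702914750753e-05), (-1, -1, -1, -1), array([6.28 , 1.566]))
(np.float64(2.287170291475154e-05), (-1, -1, -1, -1), array([-0.003,  1.566]))
(np.float64(2.2871702914751838e-05), (-1, -1, -1, -1), array([-0.003,  1.566]))
(np.float64(2.2871702914752156e-05), (-1, -1, -1, -1), array([-0.003,  1.566]))
[0.234 0.532 0.4   0.308 0.036] [0.00295136] [ 0.0447  0.0267  0.0087  0.0087  0.0034 -0.0057 -0.0056 -0.002  -0.0031]
```

```bash
python3 -m pendant '{"dp":[[0.5,0,-0.5],[1,0,0],[1,0,0],[1,0,0],[1,0,0],[1,0,-1],[0,0,0],[0,0,0]],"twist":[[0,-0.14,0],[0,-0.14,0],[0,-0.14,0],[0,-0.14,0],[0,-0.14,0],[0,0,0],[0,0,0],[0,0,0]],"fingers":[1,1,1,1,1,1,1,1]}'
cat >> h.py <<'E'
def rec():
    from workcell import manip; import json
    s=manip.state(); open("rec.jsonl","a").write(json.dumps([list(s["joints"]),list(s["position"]),list(s["tcp_rot"])])+"\n")
    print("t",s["time"],"J",s["joints"].round(2),"p",s["position"].round(4),"r",s["tcp_rot"].round(3),"F",s["contact_force"].round(1),"w",round(s["gripper_width"],4)); return s
E
python3 -c "
from h import *;rec()"
```

```text
time: 6.9
position: [0.3716, 0.0817, 0.3044]
tcp_rot: [-3.087, -0.131, -0.008]
contact_force: [-0.8, 0.1, -0.5]
gripper_width: 0.0854
finger_force: 0.0
t 6.9 J [ 1.5  -0.44 -1.27  2.01 -0.54  1.19 -1.15] p [0.3716 0.0817 0.3044] r [-3.087 -0.131 -0.008] F [-0.8  0.1 -0.5] w 0.0854
```

```bash
cat > fit.py <<'E'
from h import *
import json,itertools
D=[([1.02439837,.43524973,.02495726,1.57409016,-.01161666,1.13401382,-.07509068],[.2681,-.56401,.23051],[-3.13998,.000125,.443745]),
([1.09,-.42,-.47,2.57,-1.12,.64,-.14],[.33702,-.07195,.26185],[-3.1259,-.70323,-.00847]),
([1.01,-.36,-1.27,2.54,-1.32,.12,-.69],[.4038,.0933,.2175],[-3.117,-.706,-.038])]
D+=[tuple(map(list,json.loads(l))) for l in open("rec.jsonl")]
r=lambda a,t:R.from_euler(a,t)
def frames(j):
    F=[r("z",-j[0]-.003)];
    for k,a in enumerate("yzyzy"): F.append(F[-1]*r(a,j[k+1]*(1 if a=="y" else -1)))
    return F
X,Y,Z=np.eye(3)
def cols(j,spec): 
    F=frames(j); return np.c_[tuple(Z if k<0 else F[k].apply(e) for k,e in spec)]
base=[(-1,Z),(1,Z),(3,Z),(5,Z)]
if __name__=="__main__":
    cand=[(0,X),(0,Y),(2,X),(2,Y),(3,X),(5,X),(5,Y)]; nm=["0x","0y","2x","2y","3x","5x","5y"]
    p=np.concatenate([d[1] for d in D]); out=[]
    for n in(0,1,2,3):
        for s in itertools.combinations(range(7),n):
            A=np.vstack([cols(d[0],base+[cand[i] for i in s]) for d in D]); x=np.linalg.lstsq(A,p,rcond=None)[0]
            out.append((abs(A@x-p).max().round(4),[nm[i] for i in s],x.round(3)))
    out.sort(key=lambda t:t[0]); [print(*o) for o in out[:6]]
E
python3 fit.py
```

```text
0.0007 ['0x', '0y', '2y'] [ 0.272  0.56   0.425  0.369  0.001 -0.035 -0.017]
0.0007 ['0y', '2y', '5x'] [ 0.274  0.559  0.425  0.37  -0.036 -0.016 -0.001]
0.0008 ['0y', '2y', '5y'] [ 0.273  0.559  0.427  0.368 -0.036 -0.018  0.001]
0.001 ['0y', '2y', '3x'] [ 0.277  0.559  0.427  0.37  -0.036 -0.016  0.002]
0.0012 ['0y', '2y'] [ 0.274  0.559  0.427  0.369 -0.036 -0.017]
0.0012 ['0y', '2x', '2y'] [ 0.274  0.558  0.426  0.368 -0.036  0.001 -0.017]
```

```bash
cat > kin.py <<'E'
from fit import *
from scipy.optimize import least_squares
LO=np.array([-2.62,-.44,-1.27,.08,-1.32,.12,-2.74]);HI=np.array([2.62,2.09,1.32,2.57,4.46,2,2.74])
L=np.array([.274,.559,.426,.369,-.036,-.017]); SP=base+[(0,Y),(2,Y)]
def fk(j): return cols(j,SP)@L, frames(j)[5]*r("z",-j[6]+1.566)
def err(j,p,q):
    a,b=fk(j); return np.r_[p-a,(q*b.inv()).as_rotvec()*.3]
def jac(j):
    e=1e-5; p,q=fk(j); J=np.zeros((6,7))
    for i in range(7):
        k=np.array(j,float);k[i]+=e;a,b=fk(k);J[:,i]=np.r_[(a-p)/e,(b*q.inv()).as_rotvec()/e]
    return J
def ik(p,q,tries=30,m=.05):
    rng=np.random.default_rng(0);best=None
    for _ in range(tries):
        k=least_squares(lambda j:np.r_[err(j,p,q)*1000,(j-(LO+HI)/2)/(HI-LO)*.3],rng.uniform(LO+m,HI-m),bounds=(LO,HI))
        e=np.linalg.norm(err(k.x,p,q)); mar=np.minimum(k.x-LO,HI-k.x).min()
        if e<1e-3 and (best is None or mar>best[0]): best=(mar,k.x)
    return best
E
python3 - <<'E'
from kin import *
for n,p,yaw in [("L",[.54,.1375,.037],-.03),("R",[.53,-.087,.037],-.04),("trol",[.36,.367,.097],0),("tray",[.362,-.335,.042],-.17),("Ldrag",[.45,.14,.06],-.03)]:
  for lean in(.6,.75,.9):
    q=R.from_euler("xyz",[np.pi,-lean,yaw]); b=ik(np.array(p)+.024*q.apply(Z),q,12)
    print(n,lean,None if b is None else (b[0].round(2),b[1].round(2)))
E
```

```text
L 0.6 (np.float64(0.18), array([-0.34,  0.59, -0.25,  2.39,  2.23,  0.57,  1.97]))
L 0.75 (np.float64(0.07), array([-0.5 ,  0.66, -0.13,  2.5 ,  2.45,  0.81,  1.65]))
L 0.9 (np.float64(0.0), array([-0.6 ,  0.79, -0.1 ,  2.57,  2.49,  1.11,  1.47]))
R 0.6 (np.float64(0.08), array([-0.03,  0.57,  0.14,  2.49,  3.32,  0.53,  1.4 ]))
R 0.75 (np.float64(0.0), array([ 0.21,  0.67, -0.17,  2.57,  3.07,  0.84,  1.72]))
R 0.9 None
trol 0.6 (np.float64(0.29), array([-0.87,  0.5 , -0.52,  2.28,  1.37,  0.84,  2.2 ]))
trol 0.75 (np.float64(0.23), array([-1.07,  0.54, -0.4 ,  2.34,  1.49,  0.94,  1.96]))
trol 0.9 (np.float64(0.18), array([-1.26,  0.62, -0.28,  2.39,  1.56,  1.06,  1.76]))
tray 0.6 (np.float64(0.07), array([0.61, 0.59, 0.4 , 2.5 , 4.17, 0.72, 1.23]))
tray 0.75 (np.float64(0.02), array([0.81, 0.67, 0.24, 2.55, 4.02, 0.91, 1.5 ]))
tray 0.9 (np.float64(0.0), array([ 1.21,  0.78, -0.18,  2.57,  3.87,  0.94,  1.86]))
Ldrag 0.6 (np.float64(0.0), array([-0.47,  0.49, -0.29,  2.57,  2.16,  0.64,  1.85]))
Ldrag 0.75 None
Ldrag 0.9 None
```

```bash
python3 - <<'E'
from kin import *
for fl in (0,np.pi):
 for n,p,yaw in [("L",[.54,.1375,.037],-.03),("R",[.53,-.087,.037],-.04),("trol",[.36,.367,.097],0),("tray",[.362,-.335,.042],-.17),("Lout",[.44,.14,.07],-.03),("Rout",[.43,-.087,.07],-.04)]:
  for lean in(.3,.4,.5):
    q=R.from_euler("zyx",[yaw,-lean,np.pi])*r("z",fl); b=ik(np.array(p)+.024*q.apply(Z),q,10)
    print(fl>0,n,lean,None if b is None else (b[0].round(2),b[1].round(2)))
E
```

```text
False L 0.3 (np.float64(0.88), array([-0.28,  0.74, -0.02,  1.69, -0.09,  1.  , -1.78]))
False L 0.4 (np.float64(0.87), array([-0.27,  0.79, -0.02,  1.6 , -0.11,  1.13, -1.76]))
False L 0.5 (np.float64(0.74), array([-0.26,  0.85, -0.02,  1.52, -0.12,  1.26, -1.75]))
False R 0.3 (np.float64(0.83), array([ 0.05,  0.71, -0.  ,  1.74,  0.02,  0.99, -1.5 ]))
False R 0.4 (np.float64(0.89), array([ 0.04,  0.77,  0.02,  1.66,  0.01,  1.11, -1.49]))
False R 0.5 (np.float64(0.76), array([ 0.03,  0.82,  0.03,  1.58,  0.  ,  1.24, -1.48]))
False trol 0.3 (np.float64(0.54), array([-0.73,  0.57, -0.05,  1.83, -0.22,  0.96, -2.2 ]))
False trol 0.4 (np.float64(0.59), array([-0.69,  0.62, -0.06,  1.77, -0.26,  1.06, -2.15]))
False trol 0.5 (np.float64(0.63), array([-0.65,  0.67, -0.07,  1.71, -0.3 ,  1.16, -2.11]))
False tray 0.3 (np.float64(0.66), array([ 0.54,  0.63, -0.02,  1.91,  0.21,  0.87, -1.03]))
False tray 0.4 (np.float64(0.72), array([ 0.49,  0.68,  0.02,  1.85,  0.22,  0.98, -1.05]))
False tray 0.5 (np.float64(0.78), array([ 0.44,  0.73,  0.05,  1.79,  0.22,  1.08, -1.06]))
False Lout 0.3
[... 1456 characters left out ...]
0.74), array([ 0.71,  0.7 , -0.31,  1.83,  0.42,  1.05,  1.89]))
True tray 0.5 (np.float64(0.8), array([ 0.64,  0.75, -0.25,  1.77,  0.4 ,  1.15,  1.9 ]))
True Lout 0.3 (np.float64(0.67), array([-0.04,  0.62, -0.44,  1.9 ,  0.15,  0.95,  1.05]))
True Lout 0.4 (np.float64(0.74), array([-0.06,  0.67, -0.4 ,  1.83,  0.1 ,  1.06,  1.11]))
True Lout 0.5 (np.float64(0.81), array([-0.07,  0.72, -0.37,  1.76,  0.05,  1.16,  1.16]))
True Rout 0.3 (np.float64(0.61), array([ 0.34,  0.59, -0.39,  1.96,  0.26,  0.95,  1.41]))
True Rout 0.4 (np.float64(0.68), array([ 0.3 ,  0.64, -0.34,  1.89,  0.22,  1.07,  1.44]))
True Rout 0.5 (np.float64(0.75), array([ 0.26,  0.69, -0.3 ,  1.82,  0.19,  1.18,  1.46]))
```

```bash
python3 - <<'E'
from kin import *
for fl in (0,np.pi):
 for n,p,yaw in [("L",[.54,.1375,.037],-.03),("R",[.53,-.087,.037],-.04),("trol",[.36,.367,.097],0),("tray",[.362,-.335,.042],-.17),("Lout",[.44,.14,.07],-.03),("Rout",[.43,-.087,.07],-.04)]:
  for lean in(.25,.35,.45):
    q=R.from_euler("xyz",[np.pi,-lean,yaw])*r("z",fl); b=ik(np.array(p)+.024*q.apply(Z),q,10)
    print(fl>0,n,lean,None if b is None else (b[0].round(2),b[1].round(2)))
E
```

```text
False L 0.25 (np.float64(0.11), array([-0.47,  0.54,  0.08,  2.16,  0.29,  0.23, -2.29]))
False L 0.35 (np.float64(0.0), array([-0.81,  0.58,  0.5 ,  2.26, -1.25,  0.12, -0.8 ]))
False L 0.45 (np.float64(0.18), array([-0.08,  0.59, -0.52,  2.27,  1.74,  0.5 ,  2.56]))
False R 0.25 (np.float64(0.06), array([ 0.15,  0.52, -0.1 ,  2.2 ,  0.26,  0.18, -1.8 ]))
False R 0.35 None
False R 0.45 (np.float64(0.1), array([-0.04,  0.52,  0.15,  2.38,  3.55,  0.22,  1.18]))
False trol 0.25 (np.float64(0.0), array([-1.3 ,  0.42,  0.33,  2.17,  0.18,  0.44, -2.74]))
False trol 0.35 (np.float64(0.09), array([-0.54,  0.51, -0.74,  2.16,  1.07,  0.77,  2.65]))
False trol 0.45 (np.float64(0.27), array([-0.67,  0.5 , -0.65,  2.21,  1.2 ,  0.78,  2.47]))
False tray 0.25 (np.float64(0.07), array([ 0.92,  0.49, -0.25,  2.25, -0.06,  0.19, -0.97]))
False tray 0.35 (np.float64(0.0), array([ 0.83,  0.48, -0.08,  2.33, -1.32,  0.16,  0.32]))
False tray 0.45 (np.float64(0.12), array([ 1.65,  0.82, -1.15,  2.33,  1.65,  0.47, -2.49]))
False Lout 0.25 (np.float64(0.0), array([-0.48,  0.38, -0.06,  2.34,  0.64,  0
[... 1405 characters left out ...]
rray([ 1.51,  0.7 , -0.99,  2.28,  1.33,  0.39,  0.88]))
True tray 0.45 (np.float64(0.16), array([ 1.53,  0.69, -0.94,  2.34,  1.73,  0.28,  0.54]))
True Lout 0.25 (np.float64(0.27), array([ 0.04,  0.47, -0.71,  2.3 ,  1.09,  0.5 , -0.03]))
True Lout 0.35 (np.float64(0.19), array([-0.01,  0.46, -0.7 ,  2.38,  1.4 ,  0.51, -0.38]))
True Lout 0.45 (np.float64(0.12), array([-0.08,  0.46, -0.68,  2.45,  1.69,  0.57, -0.71]))
True Rout 0.25 (np.float64(0.21), array([ 0.75,  0.48, -0.84,  2.36,  1.11,  0.39,  0.52]))
True Rout 0.35 (np.float64(0.13), array([ 0.74,  0.46, -0.8 ,  2.44,  1.56,  0.32,  0.08]))
True Rout 0.45 (np.float64(0.05), array([ 0.74,  0.47, -0.81,  2.52,  2.1 ,  0.37, -0.45]))
```

```bash
cat >> kin.py <<'E'
from scipy.optimize import lsq_linear
def go(j,p,q,lam=.02,bias=0.):
    """one row: joints nearest the present ones reaching pose p,q"""
    j0=np.array(j,float); j=j0.copy(); MID=(LO+HI)/2
    for _ in range(4):
        A=np.r_[jac(j)*np.r_[1,1,1,.3,.3,.3][:,None]*50, np.eye(7)*lam]
        b=np.r_[err(j,p,q)*50,(j0-j+bias*(MID-j0))*lam]
        j=j+lsq_linear(A,b,bounds=(LO-j-1e-9,HI-j+1e-9)).x
    return j
def sim(j,dps,tws,**k):
    p,q=fk(j)
    for d,t in zip(dps,tws):
        p=p+q.apply(np.array(d)/100); q=q*R.from_rotvec(t); j=go(j,p,q,**k)
        a,b=fk(j)   # commanded pose stays where it was reached
        p,q=a,b
    return j
E
python3 - <<'E'
from kin import *
for lam in (.02,.3,1):
  for bias in (0,.1):
    j=np.array(D[0][0]); j=sim(j,[[0]*3]*6,[[-.026,.123,.071]]*6,lam=lam,bias=bias);a=j
    j=sim(j,[[.6,-5,.2]]*8+[[.8,-5,.4],[1,-5,.4],[1,-5,.5],[1,-4,.5]],[[0]*3]*12,lam=lam,bias=bias)
    k=sim(j,[[0,-2.6,2.5]]*5+[[-.2,-2.6,2.5]]*3+[[0]*3]*2,[[0]*3]*8+[[-.039,.047,.025],[0]*3],lam=lam,bias=bias)
    print(lam,bias,a.round(2),j.round(2),fk(j)[0].round(3),k.round(2))
E
```

```text
0.02 0 [ 1.57  0.45 -0.16  1.82 -0.86  0.96  0.39] [ 0.56 -0.44 -0.54  2.55 -1.09  0.31 -0.63] [0.392 0.03  0.295] [-1.89  0.06  1.32  2.45  0.64  0.13 -2.74]
0.02 0.1 [ 1.56  0.45 -0.16  1.82 -0.86  0.96  0.39] [ 0.56 -0.44 -0.54  2.55 -1.09  0.31 -0.63] [0.392 0.03  0.295] [-1.89  0.07  1.32  2.46  0.63  0.12 -2.74]
0.3 0 [ 1.57  0.45 -0.16  1.82 -0.85  0.96  0.39] [ 0.53 -0.44 -0.5   2.55 -0.83  0.35 -0.87] [0.366 0.019 0.272] [ 0.67 -0.07 -1.27  2.39  0.64  0.2  -2.74]
0.3 0.1 [ 1.56  0.45 -0.16  1.82 -0.85  0.96  0.39] [ 0.63 -0.44 -0.56  2.55 -1.12  0.35 -0.57] [0.387 0.024 0.289] [ 0.66 -0.07 -1.25  2.35  0.67  0.21 -2.74]
1 0 [ 1.56  0.45 -0.16  1.81 -0.84  0.97  0.37] [ 0.78 -0.44 -0.55  2.56 -1.11  0.48 -0.46] [0.364 0.011 0.269] [ 0.82 -0.24 -1.27  2.47 -1.14  0.12 -0.94]
1 0.1 [ 1.55  0.45 -0.15  1.81 -0.83  0.97  0.36] [ 0.5  -0.44 -0.43  2.55 -0.82  0.39 -0.83] [0.361 0.014 0.274] [ 0.71 -0.14 -1.24  2.43 -0.01  0.12 -2.07]
```

```bash
python3 - <<'E'
from kin import *
from workcell import manip
j0=manip.state()["joints"]
for tgt in ([.50,.08,.30],[.5,-.1,.3],[.42,.08,.3]):
  for sg in (1,-1):
    p,q=fk(j0); d=q.inv().apply(np.array(tgt)-p)*100
    j=sim(j0,[d/5]*5,[[0]*3]*5,lam=1); a=j
    bad=0
    for i in range(19):
        j=sim(j,[[0]*3],[[0,0,sg*.165]],lam=1)
    p,q=fk(j)
    print(tgt,sg,a.round(2),"->",j.round(2),p.round(2),q.as_euler("xyz").round(2))
E
```

```text
[0.5, 0.08, 0.3] 1 [ 1.58 -0.44 -1.27  1.97 -0.66  1.09 -1.05] -> [ 2.26 -0.44 -1.27  2.36 -1.23  1.38 -2.74] [0.41 0.   0.29] [ 2.91  0.74 -2.86]
[0.5, 0.08, 0.3] -1 [ 1.58 -0.44 -1.27  1.97 -0.66  1.09 -1.05] -> [ 0.85 -0.1  -1.02  1.97 -0.11  0.91  1.42] [0.45 0.07 0.34] [3.07 0.31 3.1 ]
[0.5, -0.1, 0.3] 1 [ 2.   -0.44 -1.27  1.97 -0.71  1.14 -0.63] -> [ 2.49 -0.44 -1.27  2.22 -1.12  1.34 -2.74] [ 0.4  -0.14  0.3 ] [ 3.09  0.65 -2.89]
[0.5, -0.1, 0.3] -1 [ 2.   -0.44 -1.27  1.97 -0.71  1.14 -0.63] -> [ 1.28 -0.1  -1.02  1.96 -0.2   0.93  1.88] [ 0.44 -0.09  0.34] [3.13 0.31 3.11]
[0.42, 0.08, 0.3] 1 [ 1.54 -0.44 -1.27  2.01 -0.59  1.14 -1.1 ] -> [ 2.33 -0.44 -1.27  2.36 -1.08  1.42 -2.74] [ 0.36 -0.    0.26] [ 2.86  0.63 -2.86]
[0.42, 0.08, 0.3] -1 [ 1.54 -0.44 -1.27  2.01 -0.59  1.14 -1.1 ] -> [ 0.8  -0.1  -1.    2.01 -0.11  0.99  1.39] [0.4  0.08 0.31] [3.09 0.19 3.11]
```

```bash
python3 -m pendant '{"dp":[[2.5,0,0],[2.5,0,0],[2.5,0,0],[2.5,0,0],[0,0,0],[0,0,0],[0,0,0],[0,0,0],[0,0,0],[0,0,0],[0,0,0],[0,0,0]],"twist":[[0,0,0],[0,0,0],[0,0,0],[0,0,0],[0,0,-0.165],[0,0,-0.165],[0,0,-0.165],[0,0,-0.165],[0,0,-0.165],[0,0,-0.165],[0,0,-0.165],[0,0,-0.165]],"fingers":[1,1,1,1,1,1,1,1,1,1,1,1]}'
python3 -m pendant '{"dp":[[0,0,0],[0,0,0],[0,0,0],[0,0,0],[0,0,0],[0,0,0],[0,0,0],[0,0,0],[0,0,0],[0,0,0],[0,0,0]],"twist":[[0,0,-0.165],[0,0,-0.165],[0,0,-0.165],[0,0,-0.165],[0,0,-0.165],[0,0,-0.165],[0,0,-0.165],[0,0,-0.165],[0,0,-0.165],[0,0,-0.165],[0,0,-0.165]],"fingers":[1,1,1,1,1,1,1,1,1,1,1]}'
python3 - <<'E'
from kin import *
s=rec(); j=s["joints"]
q=R.from_euler("xyz",[np.pi,-.35,-.03])*r("z",np.pi); g=np.array([.535,.1375,.037])+.024*q.apply(Z); st=g-.12*q.apply(Z)
print("grasp TCP",g,"standoff",st,q.as_euler("xyz"))
p,q0=fk(j)
for first in ("turn","shift"):
    p,q0=fk(j); k=j
    rv=(q0.inv()*q).as_rotvec(); n=int(np.ceil(np.linalg.norm(rv)/.15))
    if first=="turn": k=sim(k,[[0]*3]*n,[rv/n]*n,lam=1)
    p,qq=fk(k);k=sim(k,[qq.inv().apply(st-p)*10]*10,[[0]*3]*10,lam=1)
    p,qq=fk(k);k=sim(k,[[0]*3]*n,[(qq.inv()*q).as_rotvec()/n]*n,lam=1)
    print(first,n,k.round(2),fk(k)[0],fk(k)[1].as_euler("xyz"))
plan(st,q.as_euler("xyz"))
E
```

```text
time: 8.4
position: [0.4116, 0.0708, 0.3479]
tcp_rot: [2.976, -0.104, 1.328]
contact_force: [-0.3, 0.6, -0.2]
gripper_width: 0.0853
finger_force: 0.0
time: 9.78
position: [0.4116, 0.0708, 0.3479]
tcp_rot: [3.079, 0.185, 3.129]
contact_force: [0.7, 0.4, 0.8]
gripper_width: 0.0856
finger_force: 0.0
t 9.775 J [ 1.58 -0.44 -1.27  1.91 -0.56  1.25  2.02] p [0.4116 0.0708 0.3479] r [3.079 0.185 3.129] F [0.7 0.4 0.8] w 0.0856
grasp TCP [0.54322584 0.13725315 0.01445505] standoff [0.50209662 0.1384874  0.12717978] [-3.14159265  0.35        3.11159265]
turn 2 [ 1.27 -0.44 -1.27  2.26 -0.68  0.71  1.95] [0.39716088 0.10645838 0.2428727 ] [3.1088097  0.39216316 3.11314802]
shift 2 [ 1.27 -0.44 -1.27  2.25 -0.66  0.72  1.92] [0.39808696 0.10891451 0.24639421] [3.11144243 0.38909845 3.11249468]
turn 2 x [ 0.0335 -0.0826  0.0057] | shift 7 x [-0.106  1.006  3.395]
```

```bash
cat >> kin.py <<'E'
def line(j,p,q,n,**k):
    """n rows: straight shift (after turning rows as planned)"""
    p0,q0=fk(j); rv=(q0.inv()*q).as_rotvec(); m=int(np.ceil(np.linalg.norm(rv)/.16))
    if m: j=sim(j,[[0]*3]*m,[rv/m]*m,**k)
    p0,q0=fk(j); return sim(j,[q0.inv().apply(np.array(p)-p0)*100/n]*n,[[0]*3]*n,**k)
E
python3 - <<'E'
from kin import *
from workcell import manip
j0=manip.state()["joints"]
rng=np.random.default_rng(1); out=[]
qf=R.from_euler("xyz",[np.pi,.35,3.11]); st=[.502,.138,.127]
import time; t=time.time()
while time.time()-t<150:
    az=rng.uniform(-1.3,.9); rr=rng.uniform(.4,.85); w=[rr*np.cos(az),rr*np.sin(az),rng.uniform(.2,.5)]; yw=np.pi+rng.uniform(-1.5,1.5)
    q=R.from_euler("xyz",[np.pi,0,yw]); k=line(j0,w,q,8,lam=1)
    e1=np.linalg.norm(err(k,np.array(w),q)); m1=np.minimum(k-LO,HI-k).min()
    f=line(k,st,qf,8,lam=1); p,qq=fk(f); f=line(f,st,qf,2,lam=1)
    e2=np.linalg.norm(err(f,np.array(st),qf)); m2=np.minimum(f-LO,HI-f).min()
    out.append((e2,-m2,e1,m1,np.round(w,2),round(yw,2),k.round(2),f.round(2)))
out.sort(key=lambda o:o[0]*10+o[1]); print(len(out))
for o in out[:6]: print(*[x if not isinstance(x,float) else round(x,3) for x in o])
E
```

```text
513
0.0 -0.382 0.031 0.028 [0.46 0.09 0.38] 4.44 [ 0.79  0.18 -1.24  1.7   0.21  1.29  2.37] [ 0.22  0.39 -0.88  2.19  0.96  0.61  0.17]
0.0 -0.381 0.043 0.038 [0.44 0.16 0.31] 4.19 [ 0.61  0.19 -1.23  1.85  0.26  1.11  1.9 ] [ 0.21  0.38 -0.86  2.19  0.95  0.61  0.18]
0.001 -0.382 0.102 -0.0 [0.42 0.12 0.22] 1.73 [ 1.37 -0.44 -1.27  2.19 -0.67  0.9   0.61] [ 0.22  0.39 -0.89  2.19  0.97  0.62  0.17]
0.0 -0.381 0.03 0.048 [0.44 0.14 0.3 ] 4.48 [ 0.63  0.22 -1.22  1.86  0.27  1.13  2.2 ] [ 0.2   0.38 -0.86  2.19  0.95  0.6   0.18]
0.0 -0.381 0.145 -0.0 [0.52 0.02 0.24] 1.74 [ 1.66 -0.44 -1.27  2.1  -0.74  0.94  0.9 ] [ 0.21  0.39 -0.87  2.19  0.96  0.61  0.18]
0.0 -0.381 0.076 -0.0 [0.49 0.   0.44] 1.72 [ 1.85 -0.44 -1.27  1.64 -0.56  1.47  0.74] [ 0.21  0.39 -0.87  2.19  0.96  0.61  0.18]
```

```bash
python3 -m pendant '{"dp":[[0,0,0],[0,0,0],[0,0,0],[0,0,0],[0,0,0],[0,0,0],[0,0,0],[0,0,0],[0,0,0],[0,0,0]],"twist":[[0.006,0.02,-0.15],[0.006,0.02,-0.15],[0.006,0.02,-0.15],[0.006,0.02,-0.15],[0.006,0.02,-0.15],[0.006,0.02,-0.15],[0.006,0.02,-0.15],[0.006,0.02,-0.15],[0.006,0.02,-0.15],[0.006,0.02,-0.15]],"fingers":[1,1,1,1,1,1,1,1,1,1]}'
python3 - <<'E'
from kin import *
s=rec(); j=s["joints"]
qf=R.from_euler("xyz",[np.pi,.35,3.11]); st=[.502,.138,.127]
f=line(j,st,qf,8,lam=1);print(f.round(2),fk(f)[0]);plan(st,[np.pi,.35,3.11])
for w in([.46,.09,.38],[.48,.0,.35],[.5,.09,.35]):
  f=line(j,w,fk(j)[1],3,lam=1);print(w,f.round(2),line(f,st,qf,8,lam=1).round(2))
E
```

```text
time: 11.02
position: [0.3774, 0.0653, 0.3643]
tcp_rot: [-3.019, -0.061, -1.767]
contact_force: [-1.1, 0.6, 0.7]
gripper_width: 0.0852
finger_force: 0.0
t 11.025 J [ 0.9  -0.13 -1.12  1.87 -0.02  1.24  2.73] p [0.3774 0.0653 0.3643] r [-3.019 -0.061 -1.767] F [-1.1  0.6  0.7] w 0.0852
[ 0.29  0.33 -0.89  2.22  0.87  0.53  0.3 ] [0.49159242 0.13512764 0.14338457]
turn 10 x [ 0.0103 -0.0254  0.1416] | shift 7 x [-0.478  1.095  3.783]
[0.46, 0.09, 0.38] [ 0.66  0.16 -1.18  1.69  0.28  1.33  2.38] [ 0.25  0.37 -0.88  2.19  0.91  0.58  0.25]
[0.48, 0.0, 0.35] [ 0.78  0.18 -1.1   1.74  0.28  1.24  2.57] [ 0.19  0.35 -0.8   2.19  0.85  0.55  0.3 ]
[0.5, 0.09, 0.35] [ 0.53  0.26 -1.1   1.68  0.37  1.3   2.31] [ 0.14  0.34 -0.74  2.19  0.83  0.54  0.31]
```

```bash
python3 -m pendant '{"dp":[[-1.2,-2.9,0.3],[-1.2,-2.9,0.3],[-1.2,-2.9,0.3],[-1.2,-2.9,0.3],[0,0,0]],"twist":[[0,0,0],[0,0,0],[0,0,0],[0,0,0],[0,0,0]],"fingers":[1,1,1,1,1]}'
python3 - <<'E'
from kin import *
s=rec(); j=s["joints"]
qf=R.from_euler("xyz",[np.pi,.35,3.11]); st=[.502,.138,.127]
f=line(j,st,qf,8,lam=1);print(f.round(2),fk(f)[0]);plan(st,[np.pi,.35,3.11])
E
```

```text
time: 11.65
position: [0.5023, 0.0897, 0.3623]
tcp_rot: [-3.022, -0.058, -1.77]
contact_force: [-0.4, 0.4, -0.6]
gripper_width: 0.0853
finger_force: 0.0
t 11.65 J [ 0.58  0.3  -1.19  1.64  0.41  1.36  2.27] p [0.5023 0.0897 0.3623] r [-3.022 -0.058 -1.77 ] F [-0.4  0.4 -0.6] w 0.0853
[ 0.17  0.35 -0.79  2.19  0.86  0.56  0.29] [0.50051961 0.13712128 0.13038025]
turn 10 x [ 0.0107 -0.0254  0.1412] | shift 7 x [1.177 0.689 3.149]
```

```bash
python3 -m pendant '{"dp":[[0,0,0],[0,0,0],[0,0,0],[0,0,0],[0,0,0],[0,0,0],[0,0,0],[0,0,0],[0,0,0],[0,0,0],[0,0,0]],"twist":[[0.01,-0.025,0.141],[0.01,-0.025,0.141],[0.01,-0.025,0.141],[0.01,-0.025,0.141],[0.01,-0.025,0.141],[0.01,-0.025,0.141],[0.01,-0.025,0.141],[0.01,-0.025,0.141],[0.01,-0.025,0.141],[0.01,-0.025,0.141],[0,0,0]],"fingers":[1,1,1,1,1,1,1,1,1,1,1]}'
python3 - <<'E'
from kin import *
s=rec(); plan([.502,.1385,.127],[np.pi,.35,3.11])
E
```

```text
time: 13.02
position: [0.4997, 0.0896, 0.3634]
tcp_rot: [-3.139, 0.346, 3.114]
contact_force: [0.7, 0.2, 0.9]
gripper_width: 0.0855
finger_force: 0.0
t 13.025 J [ 0.66  0.02 -1.02  1.85  0.18  0.97  1.11] p [0.4997 0.0896 0.3634] r [-3.139  0.346  3.114] F [0.7 0.2 0.9] w 0.0855
turn 1 x [-0.0013 -0.0042  0.0041] | shift 7 x [1.148 0.699 3.176]
```

```bash
python3 -m pendant '{"dp":[[1.15,0.7,3.18],[1.15,0.7,3.18],[1.15,0.7,3.18],[1.15,0.7,3.18],[1.15,0.7,3.18],[1.15,0.7,3.18],[1.15,0.7,3.18],[0,0,0]],"twist":[[0,0,0],[0,0,0],[0,0,0],[0,0,0],[0,0,0],[0,0,0],[0,0,0],[0,0,0]],"fingers":[1,1,1,1,1,1,1,1]}'
python3 - <<'E'
from kin import *
s=rec(); plan([.543,.1372,.018],[np.pi,.35,3.11])
E
```

```text
time: 14.02
position: [0.5002, 0.1384, 0.1246]
tcp_rot: [-3.138, 0.341, 3.118]
contact_force: [-0.0, 0.2, 0.4]
gripper_width: 0.0853
finger_force: 0.0
t 14.025 J [ 0.17  0.37 -0.81  2.19  0.91  0.59  0.23] p [0.5002 0.1384 0.1246] r [-3.138  0.341  3.118] F [-0.   0.2  0.4] w 0.0853
turn 1 x [-0.0007 -0.0089  0.0078] | shift 3 x [-0.122  0.005  3.827]
```

```bash
python3 -m pendant '{"dp":[[0,0,0],[-0.08,0,2.3],[-0.08,0,2.3],[-0.07,0,2.3],[-0.07,0,2.3],[-0.07,0,2.3],[0,0,0],[0,0,0],[0,0,0],[0,0,0],[0,0,0],[0,0,0]],"twist":[[0,-0.009,0.008],[0,0,0],[0,0,0],[0,0,0],[0,0,0],[0,0,0],[0,0,0],[0,0,0],[0,0,0],[0,0,0],[0,0,0],[0,0,0]],"fingers":[1,1,1,1,1,1,1,-1,-1,-1,-1,-1]}' 100
python3 - <<'E'
from kin import *
s=rec();print(s["finger_force"])
from workcell import manip
import cv2
d=manip.capture("top");cv2.imwrite("pics/t2.png",cv2.resize(d["color"][150:280,150:350],None,fx=4,fy=4))
E
```

```text
time: 15.52
position: [0.5453, 0.1365, 0.0217]
tcp_rot: [3.141, 0.357, 3.104]
contact_force: [-5.6, -4.7, 13.0]
gripper_width: 0.0547
finger_force: 104.9
t 15.525 J [-0.01  0.58 -0.58  2.2   1.38  0.48 -0.2 ] p [0.5453 0.1365 0.0217] r [3.141 0.357 3.104] F [-5.6 -4.7 13. ] w 0.0547
104.8642686009407
```

View pics/t2.png

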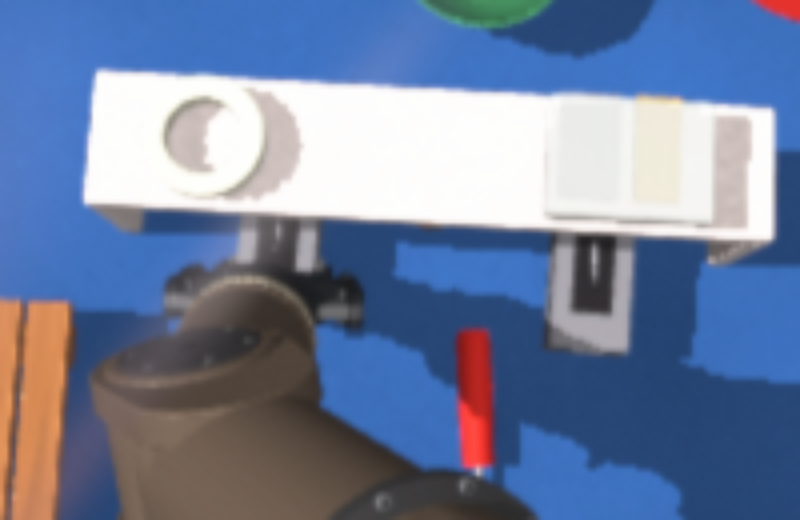

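```bash
python3 -m pendant '{"dp":[[-0.13,0,-0.25],[-0.13,0,-0.25],[-0.13,0,-0.25],[-0.13,0,-0.25],[-0.13,0,-0.25],[0,0,0],[0,0,0],[0,0,0]],"twist":[[0,0.018,0],[0,0.018,0],[0,0.018,0],[0,0.018,0],[0,0.018,0],[0,0,0],[0,0,0],[0,0,0]],"fingers":[-1,-1,-1,-1,-1,-1,-1,-1]}'
python3 -c "
from h import *;rec()"
```

```text
time: 16.58
position: [0.5467, 0.137, 0.0336]
tcp_rot: [3.14, 0.264, 3.106]
contact_force: [-0.3, -0.0, -5.5]
gripper_width: 0.0547
finger_force: 106.4
t 16.575 J [ 0.09  0.59 -0.67  2.11  1.06  0.55  0.15] p [0.5467 0.137  0.0336] r [3.14  0.264 3.106] F [-0.3 -0.  -5.5] w 0.0547
```

```bash
python3 -m pendant '{"dp":[[0.06,0,0.16],[0,0,0],[0,0,0],[0,0,0]],"twist":[[0,0,0],[0,0,0],[0,0,0],[0,0,0]],"fingers":[-1,-1,-1,-1]}'
python3 - <<'E'
from h import *
rec()
from workcell import manip
print(np.mean([ (manip.capture("side"),manip.state()["contact_force"])[1] for _ in range(4)],0))
E
```

```text
time: 17.08
position: [0.5468, 0.1373, 0.0321]
tcp_rot: [3.14, 0.264, 3.106]
contact_force: [-2.3, -0.0, -1.9]
gripper_width: 0.0549
finger_force: 106.5
t 17.075 J [ 0.09  0.6  -0.67  2.11  1.07  0.55  0.15] p [0.5468 0.1373 0.0321] r [3.14  0.264 3.106] F [-2.3 -0.  -1.9] w 0.0549
[-2.54841399 -0.12507084 -2.28694938]
```

```bash
python3 -m pendant '{"dp":[[0.11,0,0.2],[0.11,0,0.2],[0.11,0,0.2],[0.11,0,0.2],[0.11,0,0.2],[0,0,0],[0,0,0]],"twist":[[0,-0.018,0],[0,-0.018,0],[0,-0.018,0],[0,-0.018,0],[0,-0.018,0],[0,0,0],[0,0,0]],"fingers":[-1,-1,-1,-1,-1,-1,-1]}'
python3 -c "
from h import *;rec()"
```

```text
time: 18.15
position: [0.5453, 0.1373, 0.0217]
tcp_rot: [3.14, 0.356, 3.105]
contact_force: [-4.7, -2.9, 6.9]
gripper_width: 0.0547
finger_force: 107.5
t 18.15 J [-0.02  0.57 -0.55  2.2   1.37  0.46 -0.19] p [0.5453 0.1373 0.0217] r [3.14  0.356 3.105] F [-4.7 -2.9  6.9] w 0.0547
```

```bash
python3 -m pendant '{"dp":[[0,0,0],[0,0,0],[0,0,0],[0,0,-1.5],[0,0,-2.5],[0,0,-3.5],[0,0,-3.5],[0,-3.7,0],[0,-3.7,0],[0,-3.7,0],[0,-3.7,0],[0,-3.7,0]],"twist":[[0,0,0],[0,0,0],[0,0,0],[0,0,0],[0,0,0],[0,0,0],[0,0,0],[0,0,0],[0,0,0],[0,0,0],[0,0,0],[0,0,0]],"fingers":[1,1,1,1,1,1,1,1,1,1,1,1]}'
python3 - <<'E'
from h import *
rec();plan([.492,-.086,.123],[np.pi,.35,3.10])
E
```

```text
time: 19.65
position: [0.4999, -0.0476, 0.1239]
tcp_rot: [3.14, 0.355, 3.105]
contact_force: [0.5, 0.1, 0.6]
gripper_width: 0.0853
finger_force: 0.0
t 19.65 J [ 0.64  0.33 -0.79  2.25  0.76  0.4   0.78] p [ 0.4999 -0.0476  0.1239] r [3.14  0.355 3.105] F [0.5 0.1 0.6] w 0.0853
turn 1 x [0.0034 0.0049 0.0051] | shift 1 x [ 0.621 -3.865 -0.128]
```

```bash
python3 -m pendant '{"dp":[[0.3,-1.9,0],[0.3,-1.95,0],[0,0,0],[0,0,2],[0,0,2],[0,0,2],[0,0,2]],"twist":[[0,0,0.005],[0,0.005,0],[0,0,0],[0,0,0],[0,0,0],[0,0,0],[0,0,0]],"fingers":[1,1,1,1,1,1,1]}'
python3 - <<'E'
from h import *
rec();plan([.530,-.0873,.020],[np.pi,.35,3.10])
E
```

```text
time: 20.52
position: [0.5208, -0.0842, 0.046]
tcp_rot: [3.137, 0.35, 3.101]
contact_force: [0.3, 0.6, -0.3]
gripper_width: 0.0857
finger_force: 0.0
t 20.525 J [ 0.43  0.46 -0.45  2.28  1.13  0.2   0.49] p [ 0.5208 -0.0842  0.046 ] r [3.137 0.35  3.101] F [ 0.3  0.6 -0.3] w 0.0857
turn 1 x [ 0.0048 -0.0002  0.0008] | shift 1 x [ 0.01  -0.271  2.759]
```

```bash
python3 -m pendant '{"dp":[[0,-0.14,1.4],[0,-0.13,1.4],[0,0,0]],"twist":[[0,0,0],[0,0,0],[0,0,0]],"fingers":[1,1,1]}'
python3 - <<'E'
from h import *
rec();plan([.530,-.0873,.020],[np.pi,.35,3.10])
E
```

```text
time: 20.9
position: [0.5297, -0.087, 0.0195]
tcp_rot: [3.138, 0.348, 3.102]
contact_force: [-0.4, 1.2, -0.0]
gripper_width: 0.0855
finger_force: 0.0
t 20.9 J [ 0.33  0.51 -0.32  2.28  1.41  0.14  0.22] p [ 0.5297 -0.087   0.0195] r [3.138 0.348 3.102] F [-0.4  1.2 -0. ] w 0.0855
turn 1 x [ 0.0048 -0.0016  0.0021] | shift 1 x [-0.047 -0.029 -0.038]
```

```bash
python3 -m pendant '{"dp":[[0,0,0],[0,0,0],[0,0,0],[0,0,0],[0,0,0]],"twist":[[0,0,0],[0,0,0],[0,0,0],[0,0,0],[0,0,0]],"fingers":[-1,-1,-1,-1,-1]}' 100
python3 -m pendant '{"dp":[[-0.115,0,-0.2],[-0.115,0,-0.2],[-0.115,0,-0.2],[-0.115,0,-0.2],[-0.115,0,-0.2],[0,0,0],[0,0,0]],"twist":[[0,0.018,0],[0,0.018,0],[0,0.018,0],[0,0.018,0],[0,0.018,0],[0,0,0],[0,0,0]],"fingers":[-1,-1,-1,-1,-1,-1,-1]}'
python3 -c "
from h import *;rec()"
```

```text
time: 21.52
position: [0.5297, -0.0887, 0.0212]
tcp_rot: [3.138, 0.351, 3.099]
contact_force: [-5.5, 0.8, 11.6]
gripper_width: 0.0551
finger_force: 103.3
time: 22.4
position: [0.5316, -0.0889, 0.0313]
tcp_rot: [3.138, 0.259, 3.1]
contact_force: [1.0, -0.1, -2.4]
gripper_width: 0.0548
finger_force: 104.4
t 22.4 J [ 0.53  0.55 -0.59  2.17  0.92  0.37  0.73] p [ 0.5316 -0.0889  0.0313] r [3.138 0.259 3.1  ] F [ 1.  -0.1 -2.4] w 0.0548
```

```bash
python3 - <<'E'
from h import *
from workcell import manip
print(np.mean([ (manip.capture("side"),manip.state()["contact_force"])[1] for _ in range(6)],0)); rec()
E
python3 -m pendant '{"dp":[[-0.02,0,-0.08],[0,0,0],[0,0,0],[0,0,0]],"twist":[[0,0.004,0],[0,0,0],[0,0,0],[0,0,0]],"fingers":[-1,-1,-1,-1]}'
python3 - <<'E'
from h import *
from workcell import manip
print(np.mean([ (manip.capture("side"),manip.state()["contact_force"])[1] for _ in range(4)],0)); rec()
E
```

```text
[ 0.0029055   0.10482573 -1.82007655]
t 22.7 J [ 0.53  0.55 -0.59  2.17  0.92  0.37  0.73] p [ 0.5319 -0.0886  0.0313] r [3.138 0.259 3.1  ] F [ 0.9  0.6 -1.8] w 0.0548
time: 23.2
position: [0.5319, -0.0887, 0.0321]
tcp_rot: [3.138, 0.255, 3.1]
contact_force: [0.4, 0.5, -1.0]
gripper_width: 0.0551
finger_force: 104.4
[-0.22535834  0.45773423 -1.76693463]
t 23.4 J [ 0.54  0.55 -0.6   2.17  0.91  0.38  0.74] p [ 0.532  -0.0887  0.0321] r [3.138 0.255 3.1  ] F [-0.4  0.8 -2.3] w 0.055
```

```bash
python3 -m pendant '{"dp":[[0.115,0,0.2],[0.115,0,0.2],[0.115,0,0.2],[0.115,0,0.2],[0.115,0,0.2],[0,0,0],[0,0,0],[0,0,0],[0,0,0]],"twist":[[0,-0.019,0],[0,-0.019,0],[0,-0.019,0],[0,-0.019,0],[0,-0.019,0],[0,0,0],[0,0,0],[0,0,0],[0,0,0]],"fingers":[-1,-1,-1,-1,-1,-1,1,1,1]}'
python3 -m pendant '{"dp":[[0,0,-1.5],[0,0,-2.5],[0,0,-3.5],[0,0,-3.5],[0,3.8,0],[0,3.8,0],[0,3.8,0],[0,3.8,0],[0,3.8,0],[0,3.6,0]],"twist":[[0,0,0],[0,0,0],[0,0,0],[0,0,0],[0,0,0],[0,0,0],[0,0,0],[0,0,0],[0,0,0],[0,0,0]],"fingers":[1,1,1,1,1,1,1,1,1,1]}'
python3 - <<'E'
from h import *
rec();plan([.5055,.1385,.1215],[np.pi,.35,3.11])
E
```

```text
time: 24.52
position: [0.5294, -0.0886, 0.0209]
tcp_rot: [3.138, 0.35, 3.099]
contact_force: [-0.3, -0.2, -0.2]
gripper_width: 0.0854
finger_force: 0.0
time: 25.78
position: [0.5007, 0.1397, 0.1251]
tcp_rot: [3.138, 0.35, 3.1]
contact_force: [0.6, -0.3, -0.2]
gripper_width: 0.0855
finger_force: 0.0
t 25.775 J [ 0.09  0.34 -0.71  2.2   0.88  0.55  0.23] p [0.5007 0.1397 0.1251] r [3.138 0.35  3.1  ] F [ 0.6 -0.3 -0.2] w 0.0855
turn 1 x [ 0.0002  0.0003 -0.0096] | shift 1 x [-0.335 -0.104  0.503]
```

```bash
python3 -m pendant '{"dp":[[-0.4,-0.1,0.5],[-0.4,-0.1,2.2],[0,0,2.2],[0,0,2.2],[0,0,2.2],[0,0,2.1],[0,0,0],[0,0,0],[0,0,0],[0,0,0],[0,0,0],[0,0,0]],"twist":[[0,0,-0.01],[0,0,0],[0,0,0],[0,0,0],[0,0,0],[0,0,0],[0,0,0],[0,0,0],[0,0,0],[0,0,0],[0,0,0],[0,0,0]],"fingers":[1,1,1,1,1,1,1,-1,-1,-1,-1,-1]}' 120
python3 -c "
from h import *;s=rec();print(s['finger_force'])"
```

```text
time: 27.28
position: [0.5473, 0.1353, 0.022]
tcp_rot: [3.141, 0.352, 3.111]
contact_force: [-5.2, -0.4, 9.1]
gripper_width: 0.0545
finger_force: 127.1
t 27.275 J [-0.07  0.56 -0.49  2.2   1.33  0.42 -0.15] p [0.5473 0.1353 0.022 ] r [3.141 0.352 3.111] F [-5.2 -0.4  9.1] w 0.0545
127.07921147346497
```

```bash
python3 -m pendant '{"dp":[[-0.2,0,-0.6],[-0.35,0,-0.94],[-0.35,0,-0.94],[-0.2,0,-0.6],[2.0,0,-0.75],[2.1,0,-0.75],[2.1,0,-0.75],[2.1,0,-0.75],[2.0,0,-0.75],[0,0,0]],"twist":[[0,0,0],[0,0,0],[0,0,0],[0,0,0],[0,0,0],[0,0,0],[0,0,0],[0,0,0],[0,0,0],[0,0,0]],"fingers":[-1,-1,-1,-1,-1,-1,-1,-1,-1,-1]}'
python3 - <<'E'
from kin import *
s=rec();q=R.from_euler("xyz",[np.pi,.35,3.11])
import cv2
from workcell import manip
d=manip.capture("side");cv2.imwrite("pics/s3.png",d["color"])
E
```

```text
time: 28.52
position: [0.4357, 0.1381, 0.0532]
tcp_rot: [-3.141, 0.349, 3.112]
contact_force: [0.1, -0.1, -6.6]
gripper_width: 0.0545
finger_force: 127.6
t 28.525 J [-0.14  0.39 -0.54  2.41  1.34  0.42 -0.34] p [0.4357 0.1381 0.0532] r [-3.141  0.349  3.112] F [ 0.1 -0.1 -6.6] w 0.0545
```

View pics/s3.png

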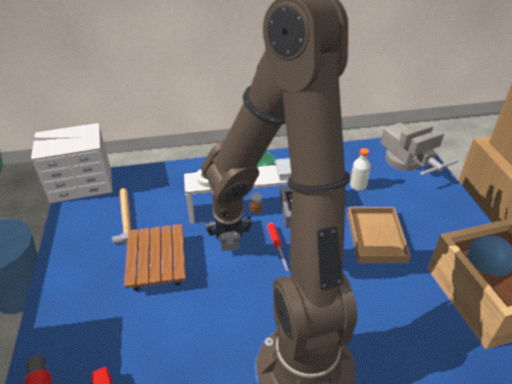

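```bash
python3 -m pendant '{"dp":[[-0.75,0,-2.0],[-0.75,0,-2.0],[-0.75,0,-2.0],[0.9,2.6,-0.33],[0.9,3.3,-0.33],[0.9,3.3,-0.33],[0.9,3.3,-0.33],[0.9,3.3,-0.33],[0.9,3.3,-0.33],[0.9,3.3,-0.33],[0,0,0]],"twist":[[0,0,0],[0,0,0],[0,0,0],[0,0,-0.005],[0,0,-0.005],[0,0,-0.005],[0,0,-0.005],[0,0,0],[0,0,0],[0,0,0],[0,0,0]],"fingers":[-1,-1,-1,-1,-1,-1,-1,-1,-1,-1,-1]}'
python3 - <<'E'
from kin import *
rec();plan([.369,.367,.09],[np.pi,.35,3.13])
from workcell import manip
d=manip.capture("top")
for x in manip.trace("trolley","top")[:1]:
    import cv2
    m=x["mask"].astype(np.uint8); cnt=max(cv2.findContours(m,0,2)[0],key=cv2.contourArea)
    W=np.array([onz(d,p[0],.06)[:2] for p in cnt.astype(float)],dtype=np.float32);print(cv2.minAreaRect(W),W.min(0),W.max(0))
E
```

```text
time: 29.95
position: [0.3742, 0.3675, 0.1166]
tcp_rot: [-3.138, 0.349, 3.134]
contact_force: [0.2, -0.8, -5.9]
gripper_width: 0.0543
finger_force: 131.7
t 29.95 J [-0.52  0.43 -0.73  2.11  0.92  0.8  -0.32] p [0.3742 0.3675 0.1166] r [-3.138  0.349  3.134] F [ 0.2 -0.8 -5.9] w 0.0543
turn 1 x [-0.0022 -0.0014  0.0036] | shift 1 x [ 1.399 -0.052  2.325]
((0.4042443335056305, 0.3633469045162201), (0.18082550168037415, 0.2234066277742386), 88.26091766357422) [0.29221383 0.2706187 ] [0.5152589  0.45445052]
```

```bash
python3 -m pendant '{"dp":[[0.7,0,1.16],[0.6,0,1.0],[0.1,0,0.28],[0.1,0,0.2],[0,0,0],[0,0,0]],"twist":[[0,0,0],[0,0,0],[0,0,0],[0,0,0],[0,0,0],[0,0,0]],"fingers":[-1,-1,-1,-1,-1,-1]}'
python3 -c "
from h import *;rec()"
```

```text
time: 30.8
position: [0.3704, 0.3636, 0.0868]
tcp_rot: [-3.135, 0.351, 3.131]
contact_force: [-0.0, 0.1, -5.8]
gripper_width: 0.0542
finger_force: 131.8
t 30.8 J [-0.56  0.47 -0.7   2.15  1.    0.77 -0.42] p [0.3704 0.3636 0.0868] r [-3.135  0.351  3.131] F [-0.   0.1 -5.8] w 0.0542
```

```bash
python3 -m pendant '{"dp":[[0.07,0.15,0.19],[0.05,0.1,0.14],[0.05,0,0.1],[0,0,0]],"twist":[[0,0,0],[0,0,0],[0,0,0],[0,0,0]],"fingers":[-1,-1,-1,-1]}'
python3 -c "
from h import *;rec()"
```

```text
time: 31.3
position: [0.3701, 0.3662, 0.0822]
tcp_rot: [-3.135, 0.351, 3.132]
contact_force: [-3.2, -0.9, 3.3]
gripper_width: 0.0546
finger_force: 132.5
t 31.3 J [-0.57  0.48 -0.69  2.15  1.02  0.76 -0.44] p [0.3701 0.3662 0.0822] r [-3.135  0.351  3.132] F [-3.2 -0.9  3.3] w 0.0546
```

```bash
python3 -m pendant '{"dp":[[0,0,0],[0,0,0],[0,0,0],[0,0,-1.2],[0,0,-2.5],[0,0,-3],[0,0,-3],[0,0,0]],"twist":[[0,0,0],[0,0,0],[0,0,0],[0,0,0],[0,0,0],[0,0,0],[0,0,0],[0,0,0]],"fingers":[1,1,1,1,1,1,1,1]}'
python3 - <<'E'
from kin import *
s=rec();plan([.495,-.088,.13],[np.pi,.35,3.10])
import cv2
from workcell import manip
d=manip.capture("top");cv2.imwrite("pics/t4.png",d["color"])
f=line(s["joints"],[.495,-.088,.13],R.from_euler("xyz",[np.pi,.35,3.1]),12,lam=1); g=line(f,[.535,-.0885,.0205],R.from_euler("xyz",[np.pi,.35,3.1]),6,lam=1);print(f.round(2),g.round(2),fk(g)[0])
E
```

```text
time: 32.3
position: [0.3363, 0.3685, 0.1756]
tcp_rot: [-3.138, 0.353, 3.132]
contact_force: [0.5, 0.8, -0.3]
gripper_width: 0.0854
finger_force: 0.0
t 32.3 J [-0.5   0.32 -0.81  2.08  0.76  0.89 -0.23] p [0.3363 0.3685 0.1756] r [-3.138  0.353  3.132] F [ 0.5  0.8 -0.3] w 0.0854
turn 1 x [0.0074 0.0028 0.0298] | shift 13 x [-1.162 -3.458  0.798]
[ 0.57  0.27 -0.61  2.27  0.6   0.33  0.99] [ 0.28  0.5  -0.25  2.25  0.9   0.12  0.73] [ 0.53538593 -0.08933789  0.02445838]
```

View pics/t4.png

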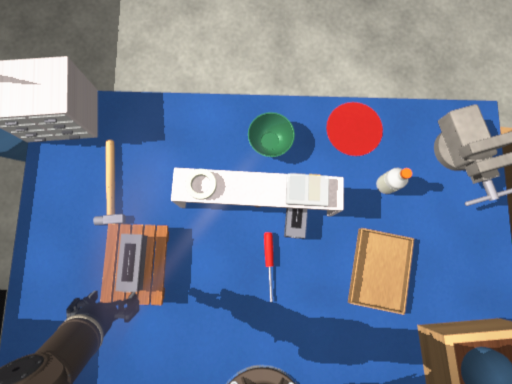

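```bash
python3 - <<'E'
from kin import *
from workcell import manip
j0=manip.state()["joints"]
for lean in(.15,.2,.25,.3,.35,.42):
    q=R.from_euler("xyz",[np.pi,lean,3.10]); q2=R.from_euler("xyz",[np.pi,lean,np.pi-.17]); z=q.apply(Z); g=np.array([.526,-.087,.041])+.024*z
    j=j0; out=[]
    for p,qq,n in((g-.11*z,q,12),(g,q,6),(g+[0,0,.03],q,3),(g+[-.11,0,.03],q,5),([.36,-.335,.1],q2,8),([.36,-.335,.03],q2,4)):
        j=line(j,p,qq,n,lam=1); out.append((round(np.minimum(j-LO,HI-j).min(),2),round(np.linalg.norm(err(j,np.array(p),qq))*1000,1)))
    print(lean,out,j.round(2))
E
```

```text
0.15 [(np.float64(0.49), np.float64(6.0)), (np.float64(0.37), np.float64(1.7)), (np.float64(0.43), np.float64(0.5)), (np.float64(0.25), np.float64(0.8)), (np.float64(0.45), np.float64(4.8)), (np.float64(0.34), np.float64(1.2))] [ 1.19  0.55 -0.65  2.16  0.6   0.46  1.5 ]
0.2 [(np.float64(0.47), np.float64(6.5)), (np.float64(0.28), np.float64(2.2)), (np.float64(0.34), np.float64(0.7)), (np.float64(0.2), np.float64(1.0)), (np.float64(0.41), np.float64(6.3)), (np.float64(0.26), np.float64(1.4))] [ 1.21  0.54 -0.64  2.2   0.61  0.38  1.52]
0.25 [(np.float64(0.39), np.float64(7.2)), (np.float64(0.18), np.float64(3.1)), (np.float64(0.24), np.float64(0.9)), (np.float64(0.1), np.float64(1.6)), (np.float64(0.32), np.float64(8.9)), (np.float64(0.18), np.float64(1.7))] [ 1.23  0.53 -0.63  2.23  0.62  0.3   1.52]
0.3 [(np.float64(0.3), np.float64(8.0)), (np.float64(0.08), np.float64(4.5)), (np.float64(0.14), np.float64(1.2)), (np.float64(-0.0), np.float64(3.7)), (np.float64(0.23), np.float64(13.7)), (np.float64(0.11), np.float64(2.0))] [ 1.27  0.53 -0.65  2.27  0.69  0.23  1.48]
0.35 [(np.float64(0.2), np.float64(8.9)), (np.float64(-0.0), np.float64(8.8)), (np.float64(0.07), np.float64(2.6)), (np.float64(-0.0), np.float64(10.9)), (np.float64(0.15), np.float64(22.8)), (np.float64(0.1), np.float64(2.6))] [ 1.39  0.57 -0.77  2.29  1.    0.22  1.2 ]
0.42 [(np.float64(0.06), np.float64(9.6)), (np.float64(-0.0), np.float64(19.7)), (np.float64(0.08), np.float64(5.3)), (np.float64(0.07), np.float64(9.0)), (np.float64(-0.0), np.float64(32.9)), (np.float64(0.17), np.float64(9.7))] [ 1.64  0.73 -1.1   2.35  1.63  0.4   0.63]
```

```bash
python3 - <<'E'
from kin import *
plan([.501,-.0865,.127],[np.pi,.22,3.10])
E
```

```text
turn 1 x [0.0036 0.1321 0.03  ] | shift 13 x [-1.295 -3.437  0.662]
```

```bash
python3 -m pendant '{"dp":[[0,0,0],[-1.3,-3.45,0.6],[-1.3,-3.45,0.6],[-1.3,-3.45,0.6],[-1.3,-3.45,0.6],[-1.3,-3.45,0.6],[-1.3,-3.45,0.6],[-1.3,-3.45,0.6],[-1.3,-3.45,0.6],[-1.3,-3.45,0.6],[-1.3,-3.45,0.6],[-1.3,-3.45,0.6]],"twist":[[0.004,0.132,0.03],[0,0,0],[0,0,0],[0,0,0],[0,0,0],[0,0,0],[0,0,0],[0,0,0],[0,0,0],[0,0,0],[0,0,0],[0,0,0]],"fingers":[1,1,1,1,1,1,1,1,1,1,1,1]}'
python3 - <<'E'
from kin import *
rec();plan([.501,-.0865,.127],[np.pi,.22,3.10])
E
```

```text
time: 33.85
position: [0.4743, -0.0203, 0.1396]
tcp_rot: [-3.139, 0.217, 3.099]
contact_force: [-0.2, 0.5, 0.2]
gripper_width: 0.0855
finger_force: 0.0
t 33.85 J [ 0.54  0.29 -0.74  2.18  0.45  0.58  1.01] p [ 0.4743 -0.0203  0.1396] r [-3.139  0.217  3.099] F [-0.2  0.5  0.2] w 0.0855
turn 1 x [-0.0025 -0.0029 -0.0005] | shift 2 x [-1.299 -3.25   0.934]
```

```bash
python3 -m pendant '{"dp":[[-1.3,-3.25,0.9],[-1.3,-3.25,0.9],[0,0,0],[0,0,2],[0,0,2],[0,0,2],[0,0,2],[0,0,0]],"twist":[[0,0,0],[0,0,0],[0,0,0],[0,0,0],[0,0,0],[0,0,0],[0,0,0],[0,0,0]],"fingers":[1,1,1,1,1,1,1,1]}'
python3 - <<'E'
from kin import *
rec();plan([.525,-.0875,.020],[np.pi,.22,3.10])
E
```

```text
time: 34.85
position: [0.5171, -0.0849, 0.049]
tcp_rot: [-3.14, 0.215, 3.101]
contact_force: [-0.1, 0.8, 0.2]
gripper_width: 0.0854
finger_force: 0.0
t 34.85 J [ 0.48  0.49 -0.54  2.16  0.67  0.41  0.95] p [ 0.5171 -0.0849  0.049 ] r [-3.14   0.215  3.101] F [-0.1  0.8  0.2] w 0.0854
turn 1 x [-0.0015 -0.0049  0.0012] | shift 1 x [-0.15  -0.227  3.009]
```

```bash
python3 -m pendant '{"dp":[[-0.05,-0.1,1.5],[-0.1,-0.1,1.4],[0,0,0],[0,0,0],[0,0,0],[0,0,0],[0,0,0],[0,0,0]],"twist":[[0,0,0],[0,0,0],[0,0,0],[0,0,0],[0,0,0],[0,0,0],[0,0,0],[0,0,0]],"fingers":[1,1,1,-1,-1,-1,-1,-1]}' 100
python3 -c "
from h import *;rec()"
```

```text
time: 35.85
position: [0.5263, -0.0883, 0.0236]
tcp_rot: [-3.139, 0.22, 3.1]
contact_force: [-4.2, 0.1, 11.8]
gripper_width: 0.0547
finger_force: 104.3
t 35.85 J [ 0.42  0.53 -0.46  2.16  0.74  0.35  0.89] p [ 0.5263 -0.0883  0.0236] r [-3.139  0.22   3.1  ] F [-4.2  0.1 11.8] w 0.0547
```

```bash
python3 -m pendant '{"dp":[[-0.13,0,-0.6],[-0.22,0,-0.98],[-0.22,0,-0.98],[-0.13,0,-0.6],[2.1,0,-0.47],[2.1,0,-0.47],[2.2,0,-0.47],[2.2,0,-0.47],[2.2,0,-0.47],[0,0,0]],"twist":[[0,0,0],[0,0,0],[0,0,0],[0,0,0],[0,0,0],[0,0,0],[0,0,0],[0,0,0],[0,0,0],[0,0,0]],"fingers":[-1,-1,-1,-1,-1,-1,-1,-1,-1,-1]}'
python3 - <<'E'
from kin import *
rec()
E
```

```text
time: 37.1
position: [0.4137, -0.0838, 0.0544]
tcp_rot: [-3.138, 0.217, 3.1]
contact_force: [0.2, 0.2, -1.4]
gripper_width: 0.0544
finger_force: 104.7
t 37.1 J [ 0.52  0.36 -0.53  2.39  0.69  0.29  0.91] p [ 0.4137 -0.0838  0.0544] r [-3.138  0.217  3.1  ] F [ 0.2  0.2 -1.4] w 0.0544
```

```bash
python3 - <<'E'
from kin import *
plan([.3635,-.3357,.085],[np.pi,.22,np.pi-.17])
E
```

```text
turn 1 x [ 0.0245 -0.003   0.1253] | shift 7 x [-0.    -3.667 -0.449]
```

```bash
python3 -m pendant '{"dp":[[-0.33,0,-1.5],[-0.33,0,-1.5],[0,-1,0],[0.1,-3.6,0],[0.1,-3.6,0],[0.1,-3.6,0],[0.1,-3.6,0],[0.1,-3.6,0],[0.1,-3.6,-0.1],[0.1,-3.1,-0.1],[0,0,0]],"twist":[[0,0,0],[0.025,-0.003,0.125],[0,0,0],[0,0,0],[0,0,0],[0,0,0],[0,0,0],[0,0,0],[0,0,0],[0,0,0],[0,0,0]],"fingers":[-1,-1,-1,-1,-1,-1,-1,-1,-1,-1,-1]}'
python3 - <<'E'
from kin import *
rec()
plan([.3635,-.3357,.036],[np.pi,.22,np.pi-.17])
E
```

```text
time: 38.48
position: [0.3635, -0.339, 0.0845]
tcp_rot: [3.141, 0.222, 2.969]
contact_force: [0.0, -0.1, -2.2]
gripper_width: 0.0548
finger_force: 105.2
t 38.475 J [ 1.31  0.45 -0.73  2.16  0.43  0.48  1.68] p [ 0.3635 -0.339   0.0845] r [3.141 0.222 2.969] F [ 0.  -0.1 -2.2] w 0.0548
turn 1 x [-0.0001  0.0016 -0.0023] | shift 2 x [0.557 0.164 2.361]
```

```bash
python3 -m pendant '{"dp":[[0.37,0.1,1.55],[0.37,0.1,1.6],[0.37,0.1,1.6],[0.07,0,0.25],[0.06,0,0.2],[0,0,0]],"twist":[[0,0,0],[0,0,0],[0,0,0],[0,0,0],[0,0,0],[0,0,0]],"fingers":[-1,-1,-1,-1,-1,-1]}'
python3 -c "
from h import *;rec()"
```

```text
time: 39.22
position: [0.365, -0.3327, 0.0322]
tcp_rot: [3.141, 0.222, 2.972]
contact_force: [-0.3, -0.3, -1.5]
gripper_width: 0.0548
finger_force: 105.2
t 39.225 J [ 1.18  0.52 -0.59  2.21  0.55  0.33  1.57] p [ 0.365  -0.3327  0.0322] r [3.141 0.222 2.972] F [-0.3 -0.3 -1.5] w 0.0548
```

```bash
python3 -m pendant '{"dp":[[0.05,0,0.18],[0.05,0,0.15],[0.02,0,0.08],[0,0,0]],"twist":[[0,0,0],[0,0,0],[0,0,0],[0,0,0]],"fingers":[-1,-1,-1,-1]}'
python3 -c "
from h import *;rec()"
```

```text
time: 39.72
position: [0.3648, -0.3326, 0.0286]
tcp_rot: [-3.141, 0.222, 2.972]
contact_force: [-5.2, 2.9, 16.6]
gripper_width: 0.0546
finger_force: 107.7
t 39.725 J [ 1.17  0.52 -0.58  2.22  0.56  0.32  1.56] p [ 0.3648 -0.3326  0.0286] r [-3.141  0.222  2.972] F [-5.2  2.9 16.6] w 0.0546
```

```bash
python3 -m pendant '{"dp":[[0,0,0],[0,0,0],[0,0,0],[0,0,-1],[0,0,-2],[0,0,-3],[0,0,-3],[0,0,-3],[0,-3,-2],[0,-3,0],[0,-3,0],[0,0,0]],"twist":[[0,0,0],[0,0,0],[0,0,0],[0,0,0],[0,0,0],[0,0,0],[0,0,0],[0,0,0],[0,0,0],[0,0,0],[0,0,0],[0,0,0]],"fingers":[0.7,0.7,0.7,0.7,0.7,0.7,0.7,0.7,0.7,0.7,0.7,0.7]}'
python3 - <<'E'
from h import *
rec()
import cv2
from workcell import manip
d=manip.capture("top");cv2.imwrite("pics/t5.png",d["color"])
E
```

```text
time: 41.22
position: [0.3181, -0.4181, 0.1645]
tcp_rot: [3.141, 0.222, 2.968]
contact_force: [0.8, 0.8, -0.1]
gripper_width: 0.0725
finger_force: 0.0
t 41.225 J [ 1.62  0.41 -0.89  1.98  0.29  0.72  2.  ] p [ 0.3181 -0.4181  0.1645] r [3.141 0.222 2.968] F [ 0.8  0.8 -0.1] w 0.0725
```

View pics/t5.png

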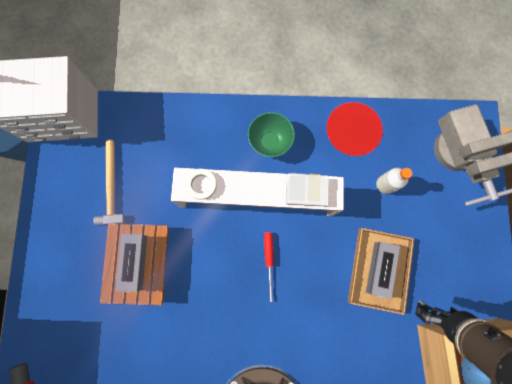

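The top view shows the heavy case on the trolley at about (129,262) and the light case flat in the tray at about (384,270). Everything else is where it was, and the gripper is clear.

```bash
python3 -c "
from workcell import manip;print(manip.sign_off())"
```

```text
the job is handed in; nothing more can be done
None
```

I raised both cases by the near end and set them back down; the left one proved heavy (about 6 N) and now lies lengthwise mid-trolley, the light right one (about 2 N) lies flat in the tray, nothing else was disturbed, and the job was handed in at about 41 s of 72 s — though while the left case was up, its far edge may have left the bench by 1–2 mm for a moment before I lowered it again.

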